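# Open the sprung lid of the wide specimen scanner

## Task

Open the wider of the two specimen scanners so that the brass casing in its chamber can be got at: press down the release tab on its front until the lid springs up, then push the lid right back as far as it goes, and come clear. Only press and push: leave the narrow scanner shut, and leave the casing in the chamber and everything standing on the bench where it is, upright and not picked up.

Things in the scene. Friction and masses are not known exactly. Their poses are not given: they have to be found in the camera images.
- scanner_wide: Wide specimen scanner, fixed: white box 190 mm deep (x), 160 mm wide (y). Origin: centre of its underside, on the table; +x to its rear (hinge), -x to its front (tab). Front deck (x -95 to -42 mm) 45 mm high; behind it the chamber, floor 34 mm, walls 75 mm high. Grey lid: plate 8 mm thick, as wide as the scanner, hinged at the rear; shut, its top is 83.5 mm up.
- wide_lid (a joint): Lid angle of the wide scanner, rad: 0 shut and latched, 1.85 fully open at its stop (16 degrees back past upright). Once released, a spring pin lifts it to about 0.7 in under a second, no farther. From there its stiff hinge (friction 0.05 N m, lid 0.12 kg) needs pushing all the way, and the lid stays about where it is left.
- wide_hinge (a point): Point on the hinge axis of the wide scanner's lid (level with the closed lid's underside, mid-width): 75 mm behind the scanner's origin, 75.5 mm above the table. The axis runs along the scanner's y.
- wide_lip (a point): Middle of the lower front edge of the wide scanner's lid, 113 mm from the hinge axis; moves with the lid. Shut: 38 mm in front of the scanner's origin, 75.5 mm up. Sprung up at 0.7 rad: 11 mm in front, about 148 mm up.
- wide_tab (a joint): Angle of the wide scanner's release tab, rad: 0 at rest, 0.26 fully down; springs back. Lets the lid go at about 0.14. Black, pivot 50 mm in front of the scanner's origin, 56 mm up: a ribbed pad 36 mm (x) by 30 mm (y) reaches forward from the pivot; an upright at the pivot, 30 mm wide, ends in a hooked nose, top 90 mm up, over the lid's front edge.
- wide_pad (a point): Where to press the wide scanner's tab: top face of the pad, 75 mm in front of the scanner's origin, 66 mm above the table, 22 mm in front of the hook's upright. Press straight down: about 4 mm and 7 N release the lid, 6.5 mm and 10 N bottom it out.
- scanner_narrow: The narrow specimen scanner, same build but 100 mm wide (y); same origin and axes. Must stay shut. The two scanners may swap sides.
- narrow_lid (a joint): Lid angle of the narrow scanner in rad: 0 shut, 1.85 open.
- narrow_tab (a joint): Angle of the narrow scanner's release tab in rad: 0 at rest, lets go at about 0.14.
- specimen: Brass casing, 13 mm diameter, 23 mm tall, loose, standing on the floor of the wide scanner's chamber (under the lid). Origin: centre of its underside.
- casing_long: Long brass rifle casing, 16 mm diameter, 56 mm tall, standing loose on the table in front of the wide scanner. Origin: centre of its underside.
- casing_short: Short brass casing, 15 mm diameter, 23 mm tall, standing loose on the table in front of the narrow scanner. Origin: centre of its underside.
- bullet: Dark bullet, 13 mm diameter, 17 mm tall, standing loose in front of the wide scanner. Origin: centre of its underside.
- slug: Flattened dark slug, 24 mm diameter, 5 mm thick, lying in front of the narrow scanner. Origin: centre of its underside.
- loupe: Black loupe, 38 mm diameter, 42 mm tall, standing loose behind the scanners. Origin: centre of its underside.
- jar: Lidded sample jar, 48 mm diameter, 60 mm tall, loose to the right of the scanners. Origin: centre of its underside.

How it is judged:
On the way, in this order (a step that is already met when the one before it is completed fails the run):
1. the wide scanner's release tab is pressed while its lid is still shut (value of joint wide_tab above 0.08 rad and value of joint wide_lid below 0.15 rad).
2. the lid has sprung up (value of joint wide_lid above 0.5 rad), for 0.1 s.
3. the lid is pushed fully open (value of joint wide_lid above 1.75 rad), for 0.2 s.
At the end, for the whole second after the job is handed in: The wide scanner's lid rests fully open (over 1.75 of 1.85 rad), its tab is back up, the narrow scanner is shut, and the casing in the chamber and all loose things stand upright (within 0.3 rad) within 20 mm of where they were (value of joint wide_lid above 1.75 rad and velocity of joint wide_lid below 0.05 rad/s and value of joint each of wide_tab, narrow_lid, narrow_tab below 0.05 rad and distance of each of casing_long, casing_short, bullet, specimen, slug, loupe, jar from where it was at the start of the episode below 0.02 m and angle between each of casing_long, casing_short, bullet, specimen, slug, loupe, jar's own z axis and vertical below 0.3 rad); the robot touches nothing.
It fails at once if the narrow scanner's tab is pressed or its lid opened (value of joint narrow_tab above 0.12 rad or value of joint narrow_lid above 0.1 rad).
It fails at once if a loose thing is lifted (height (world z) of any of casing_long, casing_short, bullet, slug, loupe, jar above 0.015 m or height (world z) of specimen above 0.05 m).
It fails at once if a loose thing is knocked over or pushed away (20 mm) (distance of any of casing_long, casing_short, bullet, specimen, slug, loupe, jar from where it was at the start of the episode above 0.02 m or angle between any of casing_long, casing_short, bullet, specimen, slug, loupe, jar's own z axis and vertical above 0.5 rad).
It also fails if it takes over 38 s, if anything falls off the work surface, if the arm or the gripper's body presses on something with over 40 N, if the wrist force passes 120 N, or if a joint passes its speed limit or range.

## Robot

A 6-joint arm with a two-finger parallel gripper is mounted at the origin on the work surface. World frame = base frame: x ahead of the robot, y to its left, z up, the work surface at z = 0. Lengths are in m, angles in rad, forces in N, time in s.
With the tool pointing down it reaches from about 0.35 to 0.8 m from the base axis. Payload 7.3 kg.
Tool frame: the origin (TCP) lies between the finger pads; the fingertips stand 25 mm ahead of it and the grasp point (between the pads) lies 6 mm ahead of it (r.tip_extent is the distance from the TCP to the fingertips, in m); z points along the fingers, y is the line along which they close (so a half turn about z gives the same grasp; the last joint's range is limited). The gripper opens to 85 mm and grips with 20 to 120 N. Pads are 22 mm wide; open, the fingers measure 114 mm over their backs; the gripper's body (76 mm by 85 mm) begins 54 mm behind the grasp point. The pads swing forward as they close: fully open they stand 13 mm farther back than shut.
Start: joints at [-1.36, 0.342, 1.524, -0, 1.275, -0.146], TCP at [0.183, -0.492, 0.256] pointing down, gripper open.
Joint ranges: [-2.53, 2.53], [-0.77, 2.02], [0.04, 2.7], [-1, 4.14], [0.28, 2.66], [-3.11, 3.11]. Speed limits (rad/s): [2.57, 2.57, 3.14, 3.14, 3.14, 3.14].

## Interface

Orientations are given as a unit quaternion [x, y, z, w].
In Python, from workcell import r, command_gripper, optics gives the robot as it stands. The module is installed in compiled form; this text tells all that it offers. Calls block until the motion is done:
- r.reach(position, orientation): joint-space move of the TCP to a pose.
- r.move_straight(position, orientation=None, speed=0.15, max_force=None): straight line of the TCP; orientation=None keeps the orientation; speed is the mean speed in m/s. With max_force (N) it stops when the force on the tool has changed by that much, and returns True; else False.
- r.movej(angles): joint-space move.
- command_gripper(opening, force=None): finger opening in m; force is the grip in N (None keeps the last); returns when the fingers have stopped.
- r.hold(seconds).
- r.solve_ik(position, orientation): joint angles nearest the present ones, or None.
- r.read_state(): the state.
- optics.get_image(name): name is "side" or "top" or "wrist"; returns (picture, depth): 420x560x3 uint8, red, green, blue; 420x560 float32, m along the optical axis (not along the pixel's ray), 0 where there is no reading.
- optics.camera_model(name): a dict with "K" (3x3 intrinsics, pixels), "k1" (the pictures are not rectified: a ray, as slopes to the right and down, at radius r is drawn at 1 + k1 r^2 times it, then the intrinsics apply), "R" (3x3) and "t" (3): a world point X has camera coordinates R X + t; the wrist camera has in their place "tool_from_camera" (4x4, takes a point from camera to tool coordinates, whose origin is the TCP and whose axes are the flange's). Camera axes: x right, y down, z forward; pixel columns grow to the right and rows downward; lengths in m; the calibration is good to about 2 mm. A picture is of the moment at which its call begins: read the wrist's pose just before it. camera_model takes no time and is no camera call.
A pose or a line that the arm cannot do raises r.PlanningError and nothing moves.
- r.finish_job(): hands the job in; it is judged then, once.
The state is a dict: "time_s": time; "joint_positions": joint angles; "dq": joint speeds; "tau": joint torques, N m; "eef_pos": TCP position; "eef_rot": TCP orientation; "contact_force": force on the tool from outside, world axes, zero at the start; "torque": the same for the moment, N m; "grip_width": finger opening in m; "grip_force": force on a finger pad.
Only numpy, scipy, OpenCV 4.12 (cv2) and the standard library are available. Lean on these libraries where they do the work, as an engineer would, in place of code of your own. Each camera call takes 0.05 s, during which the arm holds its last target. There are 200 camera calls.

## Working session

There is one attempt and no reset: what is moved stays moved. The work goes in short steps, each a Python script; the robot and the scene stay as the last script left them, time stands still between calls to the robot, and variables do not carry over. Pictures are saved under pics/ and viewed, at most 10 in all, crops included, and the job is handed in when it is done.

```bash
mkdir -p pics
cat > h.py <<'E'
import numpy as np, cv2
from workcell import r, command_gripper, optics
def cloud(name):
    im,d=optics.get_image(name); m=optics.camera_model(name)
    h,w=d.shape; u,v=np.meshgrid(np.arange(w),np.arange(h))
    p=np.stack([u,v],-1).reshape(-1,1,2).astype(float)
    n=cv2.undistortPoints(p,np.array(m["K"]),np.array([m["k1"],0,0,0.])).reshape(h,w,2)
    c=np.dstack([n*d[...,None],d])
    return im,d,(c-np.array(m["t"]))@np.array(m["R"])
E
python3 - <<'E'
from h import *
for n in("top","side"):
    im,d,P=cloud(n); cv2.imwrite(f"pics/{n}.png",im[...,::-1]); np.savez(f"{n}.npz",im=im,d=d,P=P)
    print(n,optics.camera_model(n),(d==0).mean())
print(r.read_state())
E
```

```text
top {'K': array([[390.67926837,   0.        , 279.49768365],
       [  0.        , 390.67926837, 209.24894204],
       [  0.        ,   0.        ,   1.        ]]), 'k1': -0.03919104276237455, 'R': array([[ 0.01263052, -0.99991927, -0.00138991],
       [-0.98951923, -0.01229916, -0.14387641],
       [ 0.14384769,  0.00319257, -0.98959469]]), 't': array([-0.09327346,  0.55788337,  0.75285415])} 0.004162414965986395
side {'K': array([[419.26497592,   0.        , 275.00663643],
       [  0.        , 419.26497592, 214.43604027],
       [  0.        ,   0.        ,   1.        ]]), 'k1': -0.12310256215261561, 'R': array([[ 0.99385023, -0.10868956, -0.02117305],
       [-0.07588266, -0.52924401, -0.84506959],
       [ 0.08064453,  0.84147927, -0.53423693]]), 't': array([-0.5755951 ,  0.06454287,  0.94381384])} 0.003920068027210884
{'time_s': 0.1, 'joint_positions': array([-1.36000924e+00,  3.42662968e-01,  1.52494071e+00,  1.84582056e-05,
        1.27538507e+00, -1.45985913e-01]), 'dq': array([-0.00013618, -0.00256691, -0.00192397, -0.00036741,  0.00030422,
        0.00061565]), 'tau': array([ 1.38637803e-03, -4.34448409e+01, -2.46489644e+01, -1.99480619e-04,
        4.66912345e-03,  3.60887341e-06]), 'eef_pos': array([ 0.18332108, -0.49160559,  0.25568357]), 'eef_rot': array([ 9.84131515e-01,  1.77439214e-01, -1.37903690e-05, -6.97966732e-04]), 'contact_force': array([ 0.58759207,  0.56453463, -0.94247509]), 'torque': array([-0.0074036 , -0.02902875, -0.01298674]), 'grip_force': 0.0, 'grip_width': 0.08548484853771952}
```

View pics/top.png

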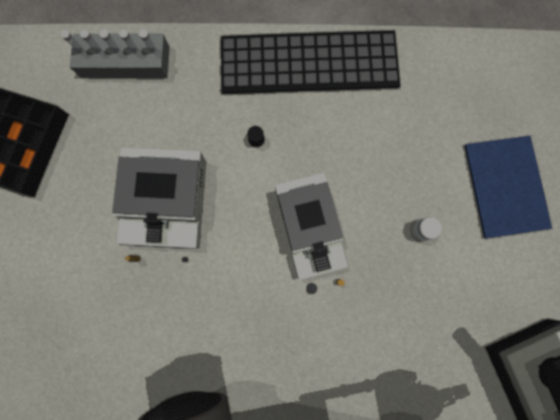

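View pics/side.png

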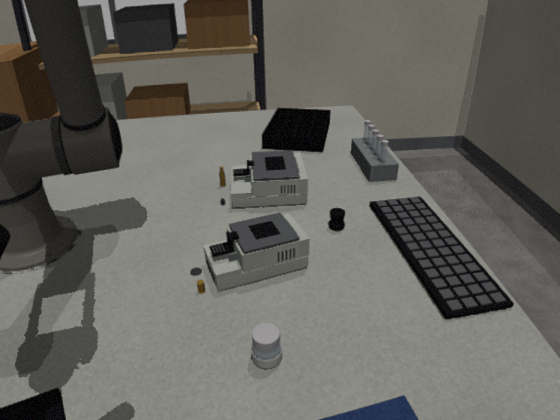

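The top view shows the wide scanner at (157,198) with its tab at (153,228), pointing toward the robot. The long casing is at (133,258), the bullet at (185,259), the narrow scanner at (312,225) and the loupe at (256,136).

Run:
```python
from h import *
z=np.load("top.npz"); P=z["P"]; im=z["im"].astype(int)
S=np.zeros(P.shape[:2],bool)
def rect(m,l):
    q=P[m]; 
    R=cv2.minAreaRect((q[:,:2]*1000).astype(np.float32)); print(l,m.sum(),R,np.median(q[:,2])); return R
for nm,(a,b,c,e) in {"wide":(100,215,140,255),"narrow":(265,355,165,290)}.items():
    S[:]=0; S[c:e,a:b]=1
    rect(S&(P[...,2]>.036),nm+" all")
    lid=S&(P[...,2]>.078)&(P[...,2]<.088); k=cv2.morphologyEx(lid.astype(np.uint8),cv2.MORPH_OPEN,np.ones((5,5)))>0
    rect(k,nm+" lid")
    deck=S&(P[...,2]>.036)&(P[...,2]<.054);k=cv2.morphologyEx(deck.astype(np.uint8),cv2.MORPH_OPEN,np.ones((3,3)))>0
    rect(k,nm+" deck")
    dark=S&(im.sum(-1)<110)&(P[...,2]>.055)&(P[...,2]<.078)
    rect(dark,nm+" pad")
    hk=S&(P[...,2]>.0875); print("hook",hk.sum(),np.median(P[hk],axis=0) if hk.any() else None)
for l,(u,v) in dict(long=(133,258),bullet=(185,259),loupe=(256,136),slug=(311,288),short=(340,282)).items(): print(l,P[v,u])
```

```text
wide all 8150 ((562.287109375, 72.5931396484375), (337.107421875, 213.6860809326172), 86.34564971923828) 0.08364353037318681
wide lid 4566 ((596.9878540039062, 156.01239013671875), (160.53985595703125, 116.81733703613281), 87.78228759765625) 0.08492253521650289
wide deck 1599 ((506.8494873046875, 159.45745849609375), (160.97549438476562, 51.162811279296875), 88.13355255126953) 0.04599243966770894
wide pad 68 ((519.571533203125, 157.39447021484375), (10.910468101501465, 27.796682357788086), 6.282678604125977) 0.0675393360798085
hook 299 [0.53757584 0.15267126 0.08972169]
narrow all 5092 ((519.8378295898438, -135.59921264648438), (190.65406799316406, 129.16958618164062), 14.997405052185059) 0.0834865998891289
narrow lid 3013 ((542.6581420898438, -144.10894775390625), (116.899169921875, 100.36396789550781), 15.059122085571289) 0.08448669278988662
narrow deck 857 ((456.0306396484375, -167.6227569580078), (50.81272888183594, 100.32755279541016), 14.997405052185059) 0.04551102259515688
narrow pad 48 ((468.4684143066406, -164.3455810546875), (7.435281753540039, 24.80847930908203), 14.600202560424805) 0.06655808832609472
hook 201 [ 0.47912395 -0.15585801  0.09061509]
long [0.45646371 0.20612021 0.04130174]
bullet [0.45645896 0.10689099 0.01764241]
loupe [ 0.71261846 -0.03530412  0.04174874]
slug [ 0.40069594 -0.15322831  0.00550325]
short [ 0.41421657 -0.21065038  0.02242149]
```

```bash
cat >> h.py <<'E'
A=-0.037; O=np.array([0.576,0.1568])
def W(lx,ztip,ly=0):  # scanner-local point for the fingertips -> TCP
    c,s=np.cos(A),np.sin(A)
    return [O[0]+c*lx-s*ly,O[1]+s*lx+c*ly,ztip+r.tip_extent]
def down(a): return [np.cos(a/2),np.sin(a/2),0,0]
E
python3 - <<'E'
from h import *
print(r.tip_extent,optics.camera_model("wrist")["tool_from_camera"])
for a in(A,A+np.pi,A-np.pi):
  for p in(W(-79,.15),W(-.079,.15),W(.085,.15)): print(a,r.solve_ik(p,down(a)))
E
```

```text
0.025 [[ 9.61782839e-05 -9.60222329e-01 -2.79236583e-01  7.22939413e-02]
 [ 9.99998697e-01 -3.57662128e-04  1.57433999e-03 -3.48033332e-04]
 [-1.61158876e-03 -2.79236371e-01  9.60221043e-01 -1.18516142e-01]
 [ 0.00000000e+00  0.00000000e+00  0.00000000e+00  1.00000000e+00]]
-0.037 None
-0.037 [ 1.64052766e-01  4.17323170e-01  1.65141238e+00 -4.44089210e-16
  1.07285710e+00  1.77184909e+00]
-0.037 [ 1.15593125e-01  6.90306399e-01  1.16080903e+00 -4.44089210e-16
  1.29047722e+00  1.72338945e+00]
3.104592653589793 None
3.104592653589793 [ 1.64052766e-01  4.17323170e-01  1.65141238e+00 -4.44089210e-16
  1.07285710e+00 -1.36974356e+00]
3.104592653589793 [ 1.15593125e-01  6.90306399e-01  1.16080903e+00 -4.44089210e-16
  1.29047722e+00 -1.41820320e+00]
-3.178592653589793 None
-3.178592653589793 [ 1.64052766e-01  4.17323170e-01  1.65141238e+00 -4.44089210e-16
  1.07285710e+00 -1.36974356e+00]
-3.178592653589793 [ 1.15593125e-01  6.90306399e-01  1.16080903e+00 -4.44089210e-16
  1.29047722e+00 -1.41820320e+00]
```

Run:
```python
from h import *
command_gripper(0.0)
r.reach(W(-.079,.17),down(A+np.pi))
r.move_straight(W(-.079,.10),speed=.15)
im,d=optics.get_image("wrist"); cv2.imwrite("pics/w1.png",im[...,::-1])
im,d,P=cloud("side"); cv2.imwrite("pics/s1.png",cv2.resize(im[130:230,180:340,::-1],None,fx=4,fy=4))
s=r.read_state(); print(s["time_s"],s["eef_pos"],s["contact_force"],s["grip_width"])
```

```text
4.15 [0.49787779 0.15974188 0.12613926] [ 0.22762978  0.11421149 -0.98998822] 8.403036271719454e-06
```

View pics/w1.png

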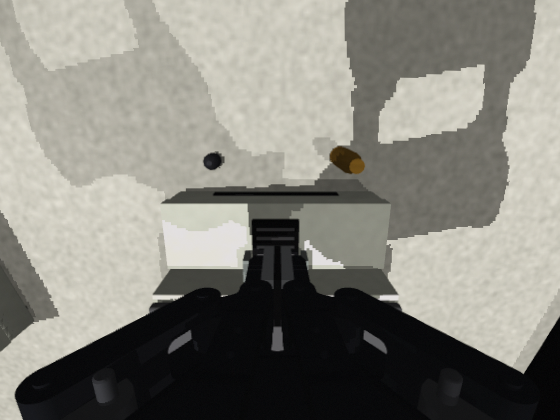

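View pics/s1.png

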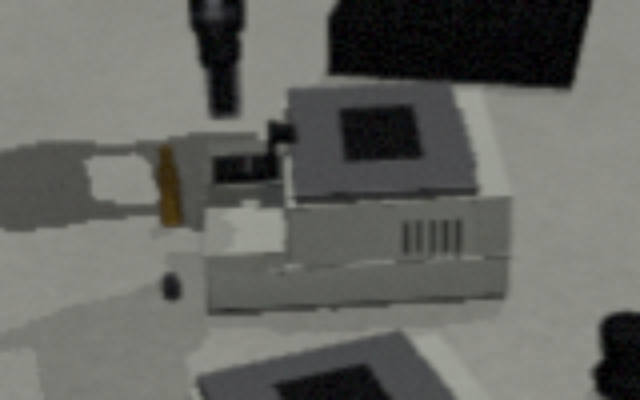

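The wrist view shows the closed fingers (about column 278) centred over the ribbed pad (252–299, row 235). In the side crop they stand clear of the hook, so I'll press.

Run:
```python
from h import *
print(r.move_straight(W(-.079,.055),speed=.03,max_force=9.5))
s=r.read_state(); print(s["time_s"],s["eef_pos"],s["contact_force"])
r.hold(.3); s=r.read_state(); print(s["eef_pos"],s["contact_force"])
r.move_straight(W(-.082,.115),speed=.1); r.hold(.3)
im,d,P=cloud("side"); cv2.imwrite("pics/s2.png",cv2.resize(im[110:230,180:340,::-1],None,fx=4,fy=4))
```

```text
True
5.3 [0.49551523 0.15976534 0.08650276] [-1.35018378 -0.08038248  6.29251854]
[0.49560642 0.15979782 0.08690826] [-1.3419023  -0.28079886  5.65301925]
```

View pics/s2.png

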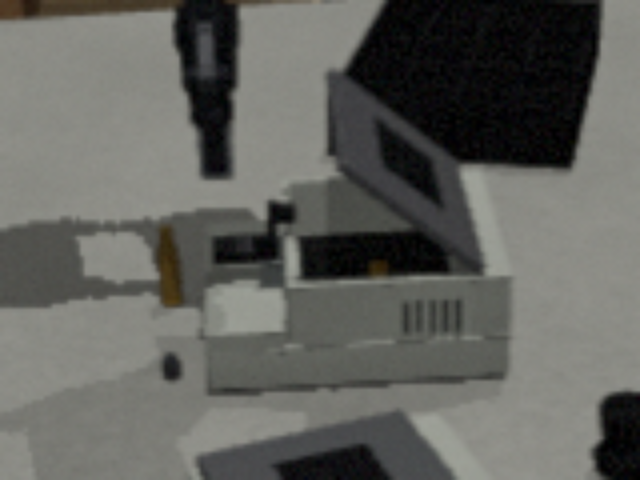

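The lid has sprung up to about 0.7 rad, the tab is back, and the specimen is standing. Next I'll push the lid back.

Run:
```python
from h import *
def st(l):
    s=r.read_state(); print(l,round(s["time_s"],2),s["eef_pos"].round(4),s["contact_force"].round(2))
r.move_straight(W(-.06,.127),speed=.1); st(0)
print(r.move_straight(W(.03,.135),speed=.06,max_force=12)); st(1)
print(r.move_straight(W(.10,.148),speed=.05,max_force=8)); st(2)
r.hold(.4); st(3)
im,d,P=cloud("side"); cv2.imwrite("pics/s3.png",cv2.resize(im[70:230,180:340,::-1],None,fx=3.7,fy=3.7))
```

```text
0 7.03 [0.5158 0.159  0.1518] [ 0.42 -0.25 -0.63]
True
1 7.85 [0.5567 0.1574 0.1556] [-0.03 -0.14  0.69]
True
2 8.32 [0.5576 0.1574 0.1551] [-0.91  0.05  0.69]
3 8.72 [0.5573 0.1573 0.1546] [ 0.76 -0.86 -0.28]
```

View pics/s3.png

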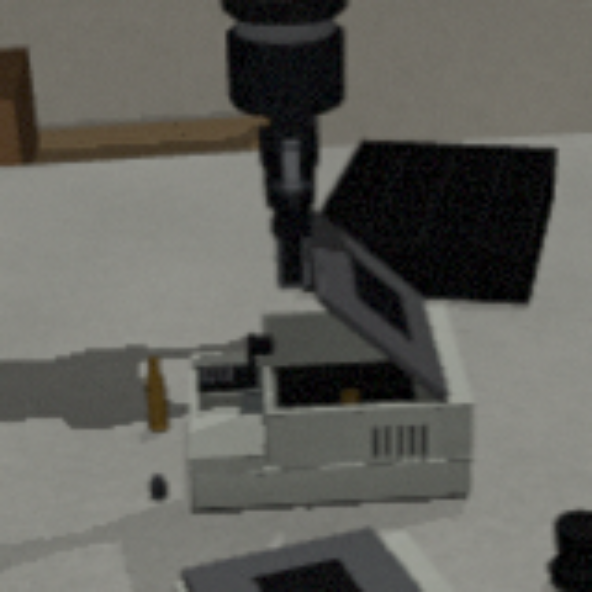

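The fingers are now at the lip. The stops look like contact transients, since the steady force is about 0, so I'll continue slowly with a higher threshold.

Run:
```python
from h import *
def st(l):
    s=r.read_state(); print(l,round(s["time_s"],2),s["eef_pos"].round(4),s["contact_force"].round(2))
for x,z,f in((.03,.135,25),(.075,.145,25),(.098,.148,20)):
    print(r.move_straight(W(x,z),speed=.04,max_force=f)); st(x)
r.hold(.3); st(3)
im,d,P=cloud("side"); cv2.imwrite("pics/s4.png",cv2.resize(im[70:230,180:340,::-1],None,fx=3.7,fy=3.7))
```

```text
True
0.03 9.21 [0.56   0.1573 0.1555] [-0.2  -1.09  0.19]
True
0.075 10.2 [0.5863 0.1565 0.1617] [-3.62  0.54  6.68]
True
0.098 10.87 [0.5946 0.1563 0.1656] [-2.81 -0.07  7.  ]
3 11.17 [0.5941 0.1563 0.1655] [-2.65 -0.65  6.46]
```

View pics/s4.png

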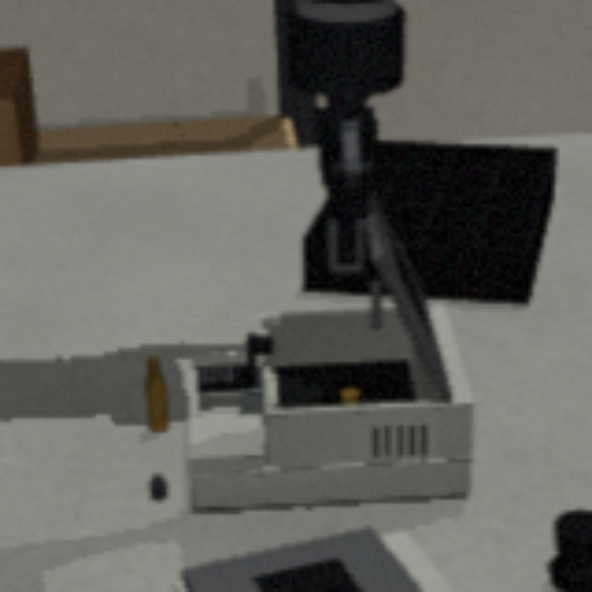

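The lid is at about 1.15 rad, but its lip has caught a finger knuckle about 39 mm above the tip. I'll back off, raise the tip and push near the lip.

Run:
```python
from h import *
def st(l):
    s=r.read_state(); print(l,round(s["time_s"],2),s["eef_pos"].round(4),s["contact_force"].round(2))
r.move_straight(W(-.01,.138),speed=.08)
r.move_straight(W(-.01,.163),speed=.08); st(0)
for x,z,f in((.05,.166,30),(.10,.166,30)):
    print(r.move_straight(W(x,z),speed=.04,max_force=f)); st(x)
r.hold(.3); st(3)
im,d,P=cloud("side"); cv2.imwrite("pics/s5.png",cv2.resize(im[70:230,180:340,::-1],None,fx=3.7,fy=3.7))
```

```text
0 12.17 [0.5663 0.1572 0.1882] [-0.32 -0.97 -0.38]
False
0.05 13.82 [0.6259 0.155  0.191 ] [-0.06 -0.17 -0.06]
True
0.1 14.93 [0.6677 0.1534 0.1904] [-4.05 -0.59  4.72]
3 15.23 [0.6677 0.1534 0.1904] [-3.31 -0.14  5.45]
```

View pics/s5.png

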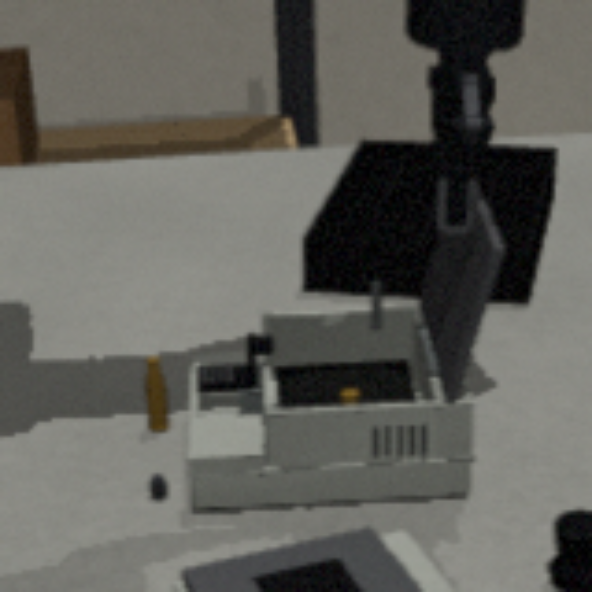

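The finger stopped at local x ≈ 92 mm, against about 89 mm expected at the lid's stop. I'll come clear and measure the lid angle from depth.

Run:
```python
from h import *
r.move_straight(W(.0,.17),speed=.08)
r.move_straight(W(-.08,.27),speed=.15)
r.reach([.42,-.2,.32],down(A+np.pi)); r.hold(.2)
c,s=np.cos(A),np.sin(A)
for n in("side","top"):
    im,d,P=cloud(n); cv2.imwrite(f"pics/{n}6.png",im[...,::-1])
    L=P.copy(); L[...,:2]=(P[...,:2]-O)@np.array([[c,-s],[s,c]])
    m=(abs(L[...,1])<.07)&(L[...,2]>.10)&(L[...,2]<.175)&(L[...,0]>.03)&(L[...,0]<.14)
    q=L[m]; print(n,m.sum())
    if m.sum()>30:
        f=np.polyfit(q[:,2],q[:,0],1); print("angle",np.pi/2+np.arctan(f[0]),"x at hinge height",np.polyval(f,.0755))
    z0=np.load(n+".npz")["P"]
    if n=="top":
        for l,(u,v) in dict(long=(133,258),bullet=(185,259),loupe=(256,136),slug=(311,288),short=(340,282),jar=(428,229)).items(): print(l,z0[v,u].round(3),P[v,u].round(3))
    top=(abs(L[...,1])<.07)&(L[...,2]>.178)&(L[...,2]<.2)&(L[...,0]>.03)&(L[...,0]<.14); print("top edge",np.percentile(L[top],[5,50,95],axis=0).round(4) if top.any() else None)
print(r.read_state()["time_s"])
```

```text
side 391
angle 1.8684173667147035 x at hinge height 0.0732965776234519
top edge [[ 0.1046 -0.0618  0.1787]
 [ 0.1072 -0.0083  0.1818]
 [ 0.1121  0.0587  0.1841]]
top 1790
angle 1.8766314753260085 x at hinge height 0.07387587930504018
long [0.456 0.206 0.041] [0.456 0.206 0.041]
bullet [0.456 0.107 0.018] [0.456 0.107 0.017]
loupe [ 0.713 -0.035  0.042] [ 0.712 -0.035  0.042]
slug [ 0.401 -0.153  0.006] [ 0.401 -0.153  0.007]
short [ 0.414 -0.211  0.022] [ 0.428 -0.156  0.383]
jar [ 0.52  -0.38   0.059] [ 0.462 -0.156  0.65 ]
top edge [[ 0.1051 -0.0623  0.1788]
 [ 0.1084 -0.0007  0.1834]
 [ 0.114   0.0623  0.186 ]]
19.2583
```

View pics/side6.png

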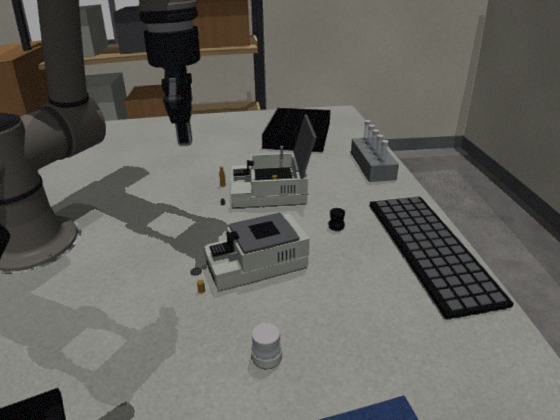

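The lid measures about 1.87 rad in both views, so it is at its stop. Everything is standing where it was and the arm is clear, so I'm handing in.

```bash
python3 -c "
from workcell import r
print(r.finish_job())"
```

```text
the job is handed in; nothing more can be done
None
```

The wide scanner's lid is fully open at its stop (measured about 1.87 rad), its tab is back up, the narrow scanner is still shut, nothing looks moved or tipped, the arm is clear, and the job was handed in at about 19 s with no verdict returned.

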